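Tidy the desk tray

TASK

Tidy the loose things into the three-bay wooden tray on the desk: stand the cardboard carton in the middle bay with the small lidded jar centred on top of it, the steel tumbler in the end bay nearest the mouse mat, and the speaker in the other end bay, so that the carton stands between them. Everything must stand upright, flat on its bay's floor (the jar flat on the carton), and the mouse and the potted plant must be left where they are.

Things in the scene. Friction and masses are not known exactly. Their poses are not given: they have to be found in the camera images.
- tray: Light wooden desk tray, fixed to the desk, 108 (x) by 300 (y) mm, 14 mm high. Three square bays, floored with cork, in a row along its y axis, each 84 by 84 mm inside, centred at y = +96, 0 and -96 mm (x = 0); walls and dividers 12 mm thick; bay floor 5 mm above the desk, walls rising 9 mm above that floor. Origin: centre of the underside, on the desk.
- mat: Grey mouse mat, fixed to the desk, 200 (x) by 160 (y) mm, 4 mm thick, lying off one end of the tray (either its +y or its -y end, differing from start to start), with a white mouse on it. Origin: centre of the underside.
- carton: Brown cardboard carton, closed and rigid, 60 by 60 mm and 70 mm high, a strip of paper tape over its flat top. Loose, about 0.15 kg. Origin: centre of the underside, z up, x and y square to its sides.
- jar: Small round jar, white with a flat grey lid, 47 mm diameter (lid 50 mm, its top 16 mm), 50 mm high; the lowest and smallest of the four things to tidy. Loose, about 0.08 kg. Origin: centre of the underside, z up.
- tumbler: Plain straight steel tumbler, open at the top and empty, 60 mm outer diameter, 95 mm high, wall 3 mm. Loose, about 0.16 kg. Origin: centre of the underside, z up.
- speaker: Small desk speaker, a white upright box with a light grey panel on top and black round drivers on its front (-x) face, a small black port and socket panel on its back, 60 by 60 mm and 105 mm high. Loose, about 0.35 kg. Origin: centre of the underside, z up, x and y square to its sides. It may be set down facing any way.
- mouse: White computer mouse, 100 by 58 mm, 34 mm high, lying loose on the mat; to be left alone. Origin: centre of the underside.
- plant: Succulent in a terracotta pot, 88 mm across, 125 mm high with its leaves, standing loose off the end of the tray away from the mat; to be left alone. Origin: centre of the underside.

How it is judged (in metres and radians):
At the end, for the whole second after the job is handed in: Carton in the middle bay, tumbler in the end bay on the mat's side, speaker in the other: each within 15 mm of its bay's centre in tray x and y and within 4 mm of the bay floor; jar on the carton (height within 4 mm, centre within 15 mm); all upright within 0.1 rad, released, at rest (x of carton in the frame of tray between -0.015 and 0.015 m and y of carton in the frame of tray between -0.015 and 0.015 m and z of carton in the frame of tray below 0.009 m and horizontal distance between jar and carton below 0.015 m and z of jar in the frame of carton between 0.066 and 0.074 m and ((y of mat in the frame of tray above 0 m and x of tumbler in the frame of tray between -0.015 and 0.015 m and y of tumbler in the frame of tray between 0.081 and 0.111 m and z of each of tumbler, speaker in the frame of tray below 0.009 m and x of speaker in the frame of tray between -0.015 and 0.015 m and y of speaker in the frame of tray between -0.111 and -0.081 m) or (y of mat in the frame of tray below 0 m and x of tumbler in the frame of tray between -0.015 and 0.015 m and y of tumbler in the frame of tray between -0.111 and -0.081 m and z of each of tumbler, speaker in the frame of tray below 0.009 m and x of speaker in the frame of tray between -0.015 and 0.015 m and y of speaker in the frame of tray between 0.081 and 0.111 m)) and angle between each of carton, jar, tumbler, speaker's own z axis and vertical below 0.1 rad and linear speed of each of carton, jar, tumbler, speaker below 0.02 m/s and angular speed of each of carton, jar, tumbler, speaker below 0.2 rad/s); the robot touches nothing.
It fails at once if the mouse is shifted by more than 25 mm (distance of mouse from where it was at the start of the episode above 0.025 m).
It fails at once if the plant is shifted by more than 25 mm (distance of plant from where it was at the start of the episode above 0.025 m).
It also fails if it takes over 96 s, if anything falls off the work surface, if the arm or the gripper's body presses on something with over 40 N, if the wrist force passes 120 N, or if a joint passes its speed limit or range.

ROBOT

A 7-joint arm with a two-finger parallel gripper is mounted at the origin on the work surface. World frame = base frame: x ahead of the robot, y to its left, z up, the work surface at z = 0. Lengths are in m, angles in degrees, forces in N, time in s.
With the tool pointing down it reaches from about 0.425 to 0.875 m from the base axis. Payload 4.7 kg.
Tool frame: the origin (TCP) lies between the finger pads; the fingertips stand env.tip_reach ahead of it and the grasp point (between the pads) lies 2 mm behind it (env.tip_reach is the distance from the TCP to the fingertips, in m); z points along the fingers, y is the line along which they close (so a half turn about z gives the same grasp; the last joint's range is limited). The gripper opens to 87 mm and grips with 3 to 60 N. Pads are 19 mm wide; open, the fingers measure 117 mm over their backs; the gripper's body (75 mm by 190 mm) begins 51 mm behind the grasp point.
Start: joints at [78.043, 18.392, -4.016, 83.108, 1.295, 78.541, -3.26], TCP at [0.144, -0.634, 0.24] pointing down, gripper open.
Joint ranges: [-163.93, 163.93], [-17.29, 119.83], [-79.2, 71.16], [3.27, 140.29], [-89.18, 269.18], [5.43, 117.66], [-154.24, 154.24]. Speed limits (degrees/s): [147.25, 147.25, 180, 180, 180, 180, 180].

INTERFACE

Orientations are given as [roll, pitch, yaw] about the fixed x, y, z axes, in that order (R = Rz(yaw) Ry(pitch) Rx(roll)).
In Python, from cell import env gives the robot as it stands.
- The arm moves only by the shell command python3 steer.py 'ROWS' [FORCE]. ROWS is a JSON object whose key "plan" holds a list of rows, 1 to 8 of them, each of 5 numbers: dx, dy, dz in a scale on which 1.0 is 400 mm, then a turn about the tool's z in shares of 4 rad (1.0 is 4 rad), then the finger opening in m; each row is the pose to reach, as a shift and turn from the pose commanded when the command began, along the tool's axes at that moment; what a row does not reach only later rows make up. A row lasts 1/12 s, in which the tool goes at most 0.0417 m and 7.16 degrees, less where a joint would pass 70% of its speed; a pose out of reach is approached as far as the arm can. The fingers move at their own pace and stop on an object; FORCE is the grip in N (left out, the last holds). Time passes only in rows, so rows that do not move let the fingers close. It prints the time, the measured TCP pose, the force, the opening and the grip force at its end. No shift or turn number may pass 1 either way. Input that does not fit is refused with a message, and nothing moves.
- env.get_obs(): the state, without advancing time (a new reading comes with each control period).
- env.read_camera(name): name is "side" or "top"; returns a dict with "color" (400x640x3 uint8, blue, green, red), "fx", "fy", "cx", "cy" (pixels), "world_from_camera" (4x4, takes a point from camera to world coordinates). Camera axes: x right, y down, z forward; pixel columns grow to the right and rows downward; lengths in m; the calibration is good to about 2 mm. A picture is of the moment at which its call begins. There is no depth.
- env.sign_off(): hands the job in; it is judged then, once.
The state is a dict: "time_s": time; "qpos": joint angles; "joint_velocities": joint speeds; "effort": joint torques, N m; "tool_pos": TCP position; "tool_rot": TCP orientation; "force": force on the tool from outside, world axes, zero at the start; "wrist_torque": the same for the moment, N m; "grip_width": finger opening in m; "grasp_force": force on a finger pad.
Only numpy, scipy, OpenCV 4.12 (cv2) and the standard library are available. Lean on these libraries where they do the work, as an engineer would, in place of code of your own. Each camera call takes 0.05 s, during which the arm holds its last target. There are 200 camera calls.

## Working session

There is one attempt and no reset: what is moved stays moved. The work goes in short steps, Python scripts to look and compute and a shell command to move; the robot and the scene stay as the last step left them, time stands still between calls to the robot, and variables do not carry over. Pictures are saved under pics/ and viewed, at most 14 in all, crops included, and the job is handed in when it is done.

```bash
ls; mkdir -p pics; cat > h.py <<'E'
import numpy as np, cv2
from cell import env
def shot(n,fn=None):
    c=env.read_camera(n)
    if fn: cv2.imwrite('pics/'+fn,c['color'])
    return c
def ray(c,u,v):
    T=np.array(c['world_from_camera']);d=T[:3,:3]@np.array([(u-c['cx'])/c['fx'],(v-c['cy'])/c['fy'],1.]);return T[:3,3],d
def onz(c,u,v,z):
    o,d=ray(c,u,v);return o+d*(z-o[2])/d[2]
def proj(c,p):
    T=np.linalg.inv(np.array(c['world_from_camera']));q=T[:3,:3]@np.array(p)+T[:3,3];return np.array([c['fx']*q[0]/q[2]+c['cx'],c['fy']*q[1]/q[2]+c['cy']])
def tri(c1,p1,c2,p2):
    o1,d1=ray(c1,*p1);o2,d2=ray(c2,*p2)
    s=np.linalg.lstsq(np.c_[d1,-d2],o2-o1,rcond=None)[0]
    a,b=o1+s[0]*d1,o2+s[1]*d2;return (a+b)/2,np.linalg.norm(a-b)
E
python3 - <<'E'
from h import *
for n in('top','side'):
    c=shot(n,n+'0.png');print(n,c['fx'],c['cx'],c['cy'],np.round(c['world_from_camera'],3).tolist())
o=env.get_obs();print(o['tool_pos'],o['tool_rot'],o['force'],o['grip_width'],env.tip_reach,o['time_s'])
E
```

```text
cell.py
pics
steer.py
top 439.07482683923337 319.8447480147878 199.6392612834415 [[-0.018, -0.997, 0.077, 0.452], [-1.0, 0.017, -0.015, 0.027], [0.014, -0.078, -0.997, 1.254], [0.0, 0.0, 0.0, 1.0]]
side 393.2625795929266 318.87858616576113 205.00373286451736 [[-0.818, -0.413, 0.4, 0.176], [-0.575, 0.575, -0.583, 0.533], [0.011, -0.706, -0.708, 0.682], [0.0, 0.0, 0.0, 1.0]]
[ 0.14345203 -0.63348487  0.23856637] [-1.79900448e+02  7.66605468e-03  1.27675855e+01] [-0.22561032  0.64845814 -0.77312155] 0.08706323919375973 0.017 0.1
```

View pics/top0.png

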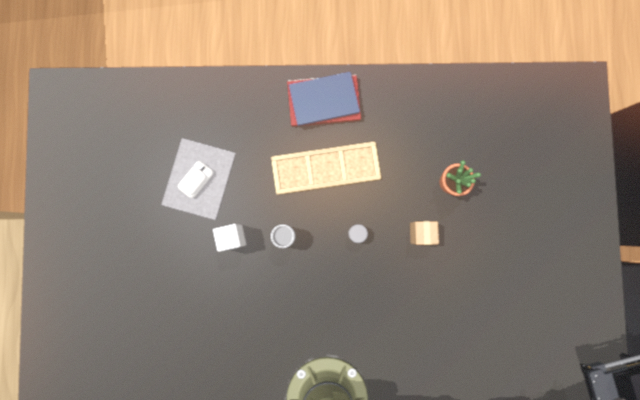

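View pics/side0.png

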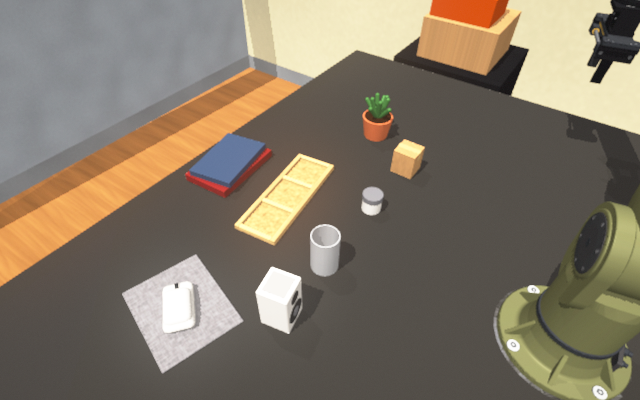

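The top view shows the mat and mouse at (199,178), the tray at (326,168) and the plant at (459,180). The speaker is at (229,237), tumbler (283,236), jar (358,233) and carton (425,233). In the side view they run from the speaker at (280,300) to the carton at (407,158). I'll enlarge both to pick features.

```bash
python3 - <<'E'
import cv2
a=cv2.imread('pics/top0.png')[130:260,200:460];b=cv2.imread('pics/side0.png')[135:335,230:440]
cv2.imwrite('pics/tc.png',cv2.resize(a,None,fx=3,fy=3,interpolation=cv2.INTER_CUBIC))
cv2.imwrite('pics/sc.png',cv2.resize(b,None,fx=3,fy=3,interpolation=cv2.INTER_CUBIC)[:600])
E
```

```text
(no output)
```

View pics/tc.png

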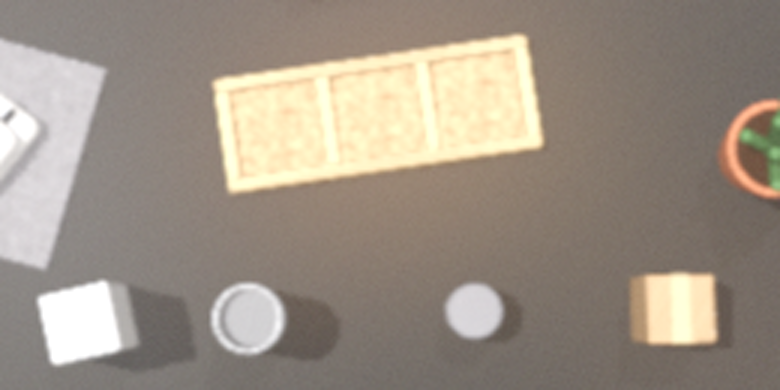

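View pics/sc.png

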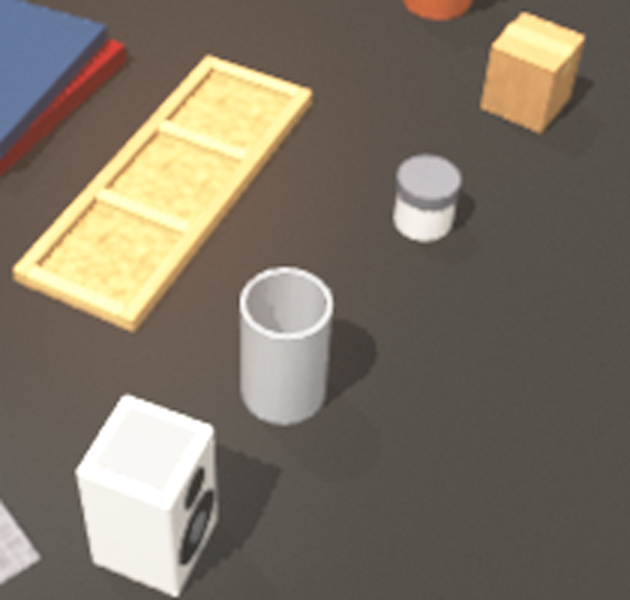

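Crops (3x; offsets (200,130) and (230,135)): all tray, speaker, carton corners plus rim and lid ellipses are clear. Triangulating from them.

```bash
cat > m.py <<'E'
from h import *
ct,cs=shot('top'),shot('side')
T=lambda l:[(200+x/3-1/3,130+y/3-1/3) for x,y in l]
S=lambda l:[(230+x/3-1/3,135+y/3-1/3) for x,y in l]
it={'tray':([(213,80),(525,36),(543,148),(230,192)],[(16,271),(209,56),(312,95),(133,320)],.014),
'speaker':([(38,297),(115,281),(124,350),(53,365)],[(80,470),(128,397),(214,430),(168,500)],.105),
'carton':([(646,274),(714,274),(717,345),(648,344)],[(492,45),(523,14),(583,42),(550,73)],.07),
'tumbler':([(248,318)],[(287,304)],.095),'jar':([(475,311)],[(429,178)],.05)}
def meas(n):
    a,b,h=it[n];a,b=T(a),S(b)
    p=[tri(ct,x,cs,y) for x,y in zip(a,b)];P=np.array([q[0] for q in p])
    g=np.array([onz(ct,*x,P[:,2].mean()) for x in a]);gs=np.array([onz(cs,*x,P[:,2].mean()) for x in b])
    print(n,'z',P[:,2].round(3),'tri',P.mean(0).round(4),'err',max(q[1] for q in p).round(4),'topc',g.mean(0).round(4),'sidec',gs.mean(0).round(4))
    if len(g)>1:
        for G in(g,gs): e=np.roll(G,-1,0)-G;print('  len',np.linalg.norm(e,axis=1).round(3),'ang',np.degrees(np.arctan2(e[:,1],e[:,0])).round(1))
for n in it: meas(n)
# mask check, top view
im=ct['color'];hsv=cv2.cvtColor(im,cv2.COLOR_BGR2HSV)
m=((hsv[...,1]>60)&(hsv[...,2]>120)).astype(np.uint8);m[:135]=0;m[200:]=0;m[:,400:]=0;m[:,:260]=0
k=max(cv2.findContours(m,0,2)[0],key=cv2.contourArea);r=cv2.minAreaRect(k);print('trayrect',r,onz(ct,*r[0],.014))
q=np.array([onz(ct,*p,.014) for p in cv2.boxPoints(r)]);e=np.roll(q,-1,0)-q;print(np.linalg.norm(e,axis=1),np.degrees(np.arctan2(e[:,1],e[:,0])))
E
python3 m.py
```

```text
tray z [0.011 0.013 0.008 0.013] tri [ 0.6401 -0.0102  0.0116] err 0.0046 topc [ 0.6393 -0.0106  0.0116] sidec [ 0.641  -0.0096  0.0116]
  len [0.301 0.109 0.3   0.108] ang [ -82.8 -172.5   97.1    8. ]
  len [0.302 0.109 0.295 0.104] ang [ -82.1 -175.4   97.1    8. ]
speaker z [0.106 0.093 0.098 0.111] tri [0.4475 0.2531 0.102 ] err 0.0049 topc [0.4462 0.2525 0.102 ] sidec [0.4485 0.2541 0.102 ]
  len [0.068 0.06  0.063 0.06 ] ang [ -79.2 -172.8  100.9   12.4]
  len [0.056 0.057 0.053 0.055] ang [ -79.3 -168.8   97.7   14.7]
carton z [0.07  0.066 0.062 0.068] tri [ 0.4507 -0.2782  0.0666] err 0.0072 topc [ 0.4489 -0.279   0.0666] sidec [ 0.4525 -0.277   0.0666]
  len [0.062 0.064 0.062 0.063] ang [ -91.  -179.8   88.1   -0.4]
  len [0.057 0.061 0.056 0.058] ang [-91.3 173.7  85.4  -5.9]
tumbler z [0.092] tri [0.4486 0.1099 0.0923] err 0.0013 topc [0.4481 0.1096 0.0923] sidec [0.4492 0.1102 0.0923]
jar z [0.047] tri [ 0.4516 -0.0941  0.0473] err 0.0024 topc [ 0.4506 -0.0946  0.0473] sidec [ 0.4527 -0.0935  0.0473]
trayrect ((334.461181640625, 184.4268798828125), (41.47883987426758, 112.23847961425781), 62.02052688598633) [ 0.59027514 -0.03445965  0.014     ]
[0.32098682 0.11895786 0.31909162 0.11746796] [ -62.76131756 -153.7314164   116.97420912   27.18238133]
```

```bash
cat > d.py <<'E'
import sys,numpy as np
from cell import env
def go(*goals):
    o=env.get_obs();p=np.array(o['tool_pos']);psi=o['tool_rot'][2];c,s=np.cos(np.radians(psi)),np.sin(np.radians(psi))
    for x,y,z,g in goals:
        d=np.array([x,y,z])-p;t=-((g-psi+180)%360-180)
        print('goal',(x,y,z,g),'-> dx dy dz turn',np.round([c*d[0]+s*d[1],s*d[0]-c*d[1],-d[2],t],4))
    print('now',np.round(p,4),np.round(o['tool_rot'],1),'q',np.round(o['qpos'],0),o['time_s'],o['grip_width'],o['grasp_force'],np.round(o['force'],1))
a=list(map(float,sys.argv[1:]));go(*[a[i:i+4] for i in range(0,len(a),4)])
E
python3 d.py .4505 -.278 .2 89
```

```text
goal (0.4505, -0.278, 0.2, 89.0) -> dx dy dz turn [ 3.78000e-01 -2.79000e-01  3.89000e-02 -7.62318e+01]
now [ 0.1435 -0.6336  0.2389] [-179.9    0.    12.8] q [78. 18. -4. 83.  1. 79. -3.] 0.2 0.08682665514781787 0.0 [-1.3  0.6 -0. ]
```

The rows are not in the units I measure in: shifts go in shares of 400 mm and turns go in shares of 4 rad. I convert before sending: 0.19 m / 0.4 = 0.475, -0.14 m / 0.4 = -0.35, -38 degrees / 229.1831 = -0.1658.

```bash
python3 steer.py '{"plan": [[0.475,-0.35,0.05,-0.1658,0.087],[0.475,-0.35,0.05,-0.1658,0.087],[0.475,-0.35,0.05,-0.1658,0.087],[0.475,-0.35,0.05,-0.1658,0.087],[0.475,-0.35,0.05,-0.1658,0.087],[0.475,-0.35,0.05,-0.1658,0.087],[0.475,-0.35,0.05,-0.1658,0.087]]}' 20; python3 d.py .4505 -.278 .2 89
```

```text
time_s: 0.78
tool_pos: [0.3039, -0.449, 0.2193]
tool_rot: [-180.0, -0.2, 51.5]
force: [1.4, -0.5, -0.7]
grip_width: 0.087
grasp_force: 0.0
goal (0.4505, -0.278, 0.2, 89.0) -> dx dy dz turn [ 2.25100e-01  8.20000e-03  1.93000e-02 -3.75186e+01]
now [ 0.3039 -0.449   0.2193] [-180.    -0.2   51.5] q [ 69.   7. -16. 100.   2.  74.  13.] 0.7833 0.08696716582931849 0.0 [ 1.4 -0.5 -0.7]
```

Converted, 0.225 m / 0.4 = 0.5625, 0.04 m / 0.4 = 0.1, -37.5 degrees / 229.1831 = -0.1636.

```bash
python3 steer.py '{"plan": [[0.5625,0.02,0.1,-0.1636,0.087],[0.5625,0.02,0.1,-0.1636,0.087],[0.5625,0.02,0.1,-0.1636,0.087],[0.5625,0.02,0.1,-0.1636,0.087],[0.5625,0.02,0.1,-0.1636,0.087],[0.5625,0.02,0.1,-0.1636,0.087],[0.5625,0.02,0.1,-0.1636,0.087],[0.5625,0.02,0.1,-0.1636,0.087]]}'; python3 d.py .4505 -.278 .045 89
python3 - <<'E'
from h import *
shot('side','s1.png')
E
```

```text
time_s: 1.45
tool_pos: [0.4467, -0.2857, 0.1793]
tool_rot: [-180.0, 0.0, 88.3]
force: [-0.3, -1.0, 0.4]
grip_width: 0.0869
grasp_force: 0.0
goal (0.4505, -0.278, 0.045, 89.0) -> dx dy dz turn [ 0.0078  0.0035  0.1343 -0.6771]
now [ 0.4467 -0.2857  0.1793] [-180.     0.    88.3] q [ 56.   8. -29. 104.   4.  69.  25.] 1.45 0.08694870010150117 0.0 [-0.3 -1.   0.4]
```

View pics/s1.png

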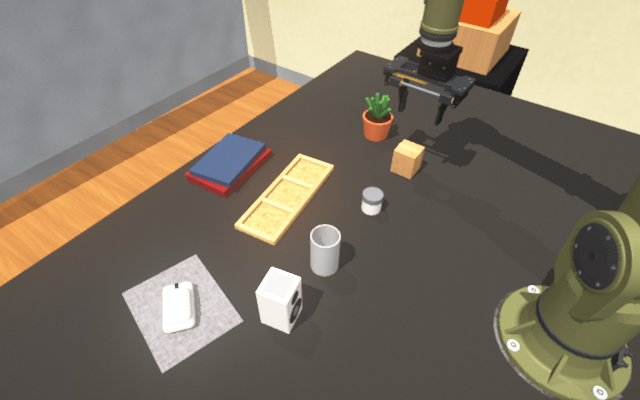

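The open gripper is at (430,85), above and behind the carton at (407,158); the fingers span along x and the plant is clear. Descending.

Converted, 0.05 m / 0.4 = 0.125, 0.03 m / 0.4 = 0.075, -0.7 degrees / 229.1831 = -0.0031.

```bash
python3 steer.py '{"plan": [[0.02,0.0075,0.075,-0.0031,0.087],[0.02,0.0075,0.125,-0.0031,0.087],[0.02,0.0075,0.125,-0.0031,0.087]]}'; python3 d.py .4505 -.278 .045 89
```

```text
time_s: 1.75
tool_pos: [0.4459, -0.2789, 0.1258]
tool_rot: [-179.6, -0.2, 88.7]
force: [-0.5, 0.3, 0.4]
grip_width: 0.0868
grasp_force: 0.0
goal (0.4505, -0.278, 0.045, 89.0) -> dx dy dz turn [ 0.001   0.0046  0.0808 -0.2683]
now [ 0.4459 -0.2789  0.1258] [-179.6   -0.2   88.7] q [ 55.  11. -29. 107.   6.  64.  23.] 1.75 0.08680769673160363 0.0 [-0.5  0.3  0.4]
```

Converted, 0.081 m / 0.4 = 0.2025, 0.06 m / 0.4 = 0.15.

```bash
python3 steer.py '{"plan": [[0.0025,0.0113,0.075,0,0.087],[0.0025,0.0113,0.15,0,0.087],[0.0025,0.0113,0.2025,0,0.087],[0.0025,0.0113,0.2025,0,0.087],[0.0025,0.0113,0.2025,0,0.087]]}'; python3 d.py .4505 -.278 .045 89
```

```text
time_s: 2.17
tool_pos: [0.4532, -0.2788, 0.0488]
tool_rot: [-179.9, -0.0, 88.8]
force: [0.6, -0.1, -0.3]
grip_width: 0.0869
grasp_force: 0.0
goal (0.4505, -0.278, 0.045, 89.0) -> dx dy dz turn [ 0.0008 -0.0028  0.0038 -0.2018]
now [ 0.4532 -0.2788  0.0488] [-179.9   -0.    88.8] q [ 54.  17. -28. 111.  10.  55.  20.] 2.1667 0.08693556839108964 0.0 [ 0.6 -0.1 -0.3]
```

Converted, 0.003 m / 0.4 = 0.0075, -0.002 m / 0.4 = -0.005.

```bash
python3 steer.py '{"plan": [[0,-0.005,0.0075,0,0.087],[0,-0.005,0.0075,0,0.04],[0,-0.005,0.0075,0,0.04],[0,-0.005,0.0075,0,0.04],[0,-0.005,0.0075,0,0.04],[0,-0.005,0.0075,0,0.04],[0,-0.005,0.0075,0,0.04],[0,-0.005,0.0075,0,0.04]]}' 15; python3 d.py .4505 -.278 .045 89
```

```text
time_s: 2.83
tool_pos: [0.4521, -0.2775, 0.0459]
tool_rot: [-180.0, 0.0, 89.0]
force: [-2.3, 0.4, 4.5]
grip_width: 0.0598
grasp_force: 15.0
goal (0.4505, -0.278, 0.045, 89.0) -> dx dy dz turn [-0.0005 -0.0016  0.0009 -0.035 ]
now [ 0.4521 -0.2775  0.0459] [-180.    0.   89.] q [ 54.  17. -28. 111.  10.  54.  20.] 2.8333 0.05975441557871586 14.985842916648835 [-2.3  0.4  4.5]
```

Converted, -0.1 m / 0.4 = -0.25, -0.09 m / 0.4 = -0.225.

```bash
python3 steer.py '{"plan": [[0,0,-0.075,0,0.04],[0,0,-0.15,0,0.04],[0,0,-0.225,0,0.04],[0,0,-0.25,0,0.04],[0,0,-0.25,0,0.04]]}'; python3 d.py .640 -.010 .1 97.3
```

```text
time_s: 3.25
tool_pos: [0.454, -0.2783, 0.1481]
tool_rot: [179.7, 0.2, 89.0]
force: [-0.3, 0.3, -1.9]
grip_width: 0.0603
grasp_force: 15.0
goal (0.64, -0.01, 0.1, 97.3) -> dx dy dz turn [ 0.2716  0.1811  0.0481 -8.3347]
now [ 0.454  -0.2783  0.1481] [179.7   0.2  89. ] q [ 55.  10. -29. 106.   5.  66.  23.] 3.25 0.060260413780888415 14.984881323762238 [-0.3  0.3 -1.9]
```

Converted, 0.24 m / 0.4 = 0.6, 0.21 m / 0.4 = 0.525, -8 degrees / 229.1831 = -0.0349.

```bash
python3 steer.py '{"plan": [[0.075,0.05,0,-0.0044,0.04],[0.15,0.1,0,-0.0087,0.04],[0.225,0.15,0,-0.0131,0.04],[0.3,0.2,0,-0.0175,0.04],[0.375,0.25,0,-0.0218,0.04],[0.45,0.3,0,-0.0262,0.04],[0.525,0.35,0,-0.0305,0.04],[0.6,0.4,0,-0.0349,0.04]]}';python3 steer.py '{"plan": [[0.05,0.025,0,0,0.04],[0.075,0.05,0,0,0.04],[0.075,0.05,0,0,0.04],[0.075,0.05,0,0,0.04],[0.075,0.05,0,0,0.04]]}'; python3 d.py .640 -.010 .0515 97.3
```

```text
time_s: 3.92
tool_pos: [0.6159, -0.0388, 0.1426]
tool_rot: [-179.8, -0.1, 97.0]
force: [0.7, 0.1, -2.4]
grip_width: 0.0598
grasp_force: 15.0
time_s: 4.33
tool_pos: [0.6319, -0.0106, 0.1442]
tool_rot: [-179.9, 0.1, 96.8]
force: [0.0, -0.1, -3.0]
grip_width: 0.0599
grasp_force: 15.0
goal (0.64, -0.01, 0.0515, 97.3) -> dx dy dz turn [-3.000e-04  8.100e-03  9.270e-02 -4.655e-01]
now [ 0.6319 -0.0106  0.1442] [-1.799e+02  1.000e-01  9.680e+01] q [ 28.  24. -38.  91.  16.  70.  -6.] 4.3333 0.05985560197570325 14.98475484433584 [ 0.  -0.1 -3. ]
```

Converted, 0.08 m / 0.4 = 0.2, 0.075 m / 0.4 = 0.1875, -0.5 degrees / 229.1831 = -0.0022.

```bash
python3 steer.py '{"plan": [[0,0.02,0.05,-0.0022,0.04],[0,0.02,0.1,-0.0022,0.04],[0,0.02,0.15,-0.0022,0.04],[0,0.02,0.1875,-0.0022,0.04],[0,0.02,0.2,-0.0022,0.04],[0,0.02,0.2,-0.0022,0.04]]}'; python3 d.py .640 -.010 .0515 97.3
```

```text
time_s: 4.83
tool_pos: [0.6393, -0.0088, 0.0638]
tool_rot: [-179.8, 0.0, 97.4]
force: [-0.9, 0.9, -1.5]
grip_width: 0.06
grasp_force: 15.0
goal (0.64, -0.01, 0.0515, 97.3) -> dx dy dz turn [-0.0013  0.0006  0.0123  0.0609]
now [ 0.6393 -0.0088  0.0638] [-179.8    0.    97.4] q [ 26.  30. -36.  94.  19.  63.  -8.] 4.8333 0.059953434380716826 14.984951955266297 [-0.9  0.9 -1.5]
```

Converted, 0.013 m / 0.4 = 0.0325, 0.01 m / 0.4 = 0.025.

```bash
python3 steer.py '{"plan": [[-0.0025,0,0.015,0,0.04],[-0.0025,0,0.025,0,0.04],[-0.0025,0,0.0325,0,0.04],[-0.0025,0,0.0325,0,0.04]]}'; python3 - <<'E'
from h import *
a=cv2.resize(shot('side')['color'][100:300,200:460],None,fx=3,fy=3,interpolation=2)
cv2.imwrite('pics/s2.png',a)
E
```

```text
time_s: 5.17
tool_pos: [0.6407, -0.0082, 0.0524]
tool_rot: [-180.0, 0.0, 97.5]
force: [-0.1, -0.8, -2.7]
grip_width: 0.0595
grasp_force: 15.0
```

View pics/s2.png

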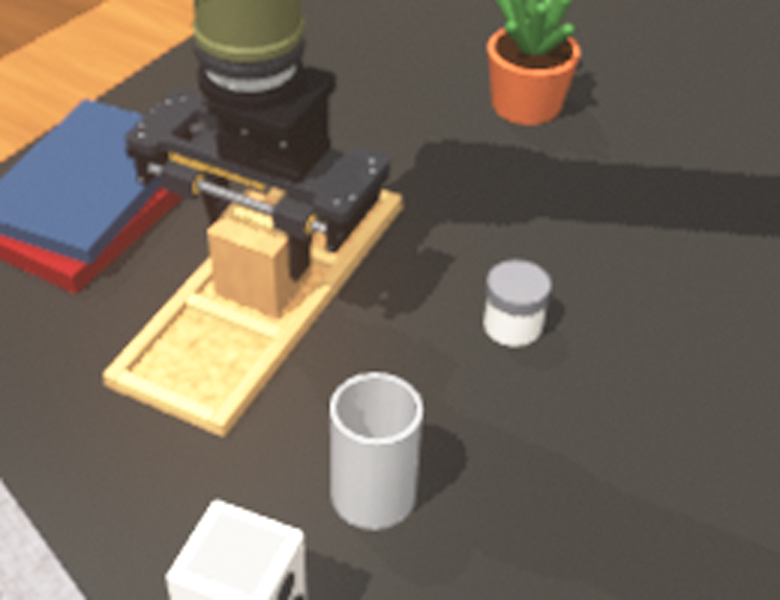

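The carton is in the middle bay (crop about (250,260)), between the dividers, barely above the floor. Seating it by force and releasing.

Converted, 0.002 m / 0.4 = 0.005.

```bash
python3 steer.py '{"plan": [[0,0,0.005,0,0.04],[0,0,0.005,0,0.04],[0,0,0.005,0,0.04]]}'; python3 steer.py '{"plan": [[0,0,0.0025,0,0.065],[0,0,0.0025,0,0.087],[0,0,0.0025,0,0.087],[0,0,0.0025,0,0.087],[0,0,0.0025,0,0.087],[0,0,-0.075,0,0.087],[0,0,-0.15,0,0.087],[0,0,-0.225,0,0.087]]}'; python3 steer.py '{"plan": [[0,0,-0.1,0,0.087],[0,0,-0.15,0,0.087],[0,0,-0.15,0,0.087]]}';  python3 d.py .4475 .253 .2 101 .4475 .253 .07 101
```

```text
time_s: 5.47
tool_pos: [0.6413, -0.008, 0.051]
tool_rot: [179.9, 0.0, 97.5]
force: [0.7, -0.1, -1.1]
grip_width: 0.0599
grasp_force: 15.0
time_s: 6.13
tool_pos: [0.6403, -0.008, 0.1411]
tool_rot: [-179.9, -0.0, 97.5]
force: [0.3, 0.4, 0.5]
grip_width: 0.0867
grasp_force: 0.0
time_s: 6.38
tool_pos: [0.6439, -0.0074, 0.207]
tool_rot: [179.4, 0.1, 97.5]
force: [0.5, -0.5, 0.3]
grip_width: 0.0871
grasp_force: 0.0
goal (0.4475, 0.253, 0.2, 101.0) -> dx dy dz turn [ 0.2837 -0.1609  0.007  -3.5326]
goal (0.4475, 0.253, 0.07, 101.0) -> dx dy dz turn [ 0.2837 -0.1609  0.137  -3.5326]
now [ 0.6439 -0.0074  0.207 ] [1.794e+02 1.000e-01 9.750e+01] q [ 28.  23. -39.  86.  14.  76.  -4.] 6.3833 0.08708832257705802 0.0 [ 0.5 -0.5  0.3]
```

Converted, 0.284 m / 0.4 = 0.71, -0.161 m / 0.4 = -0.4025, -3.5 degrees / 229.1831 = -0.0153.

```bash
python3 steer.py '{"plan": [[0.71,-0.4025,0,-0.0153,0.087],[0.71,-0.4025,0,-0.0153,0.087],[0.71,-0.4025,0,-0.0153,0.087],[0.71,-0.4025,0,-0.0153,0.087],[0.71,-0.4025,0,-0.0153,0.087],[0.71,-0.4025,0,-0.0153,0.087],[0.71,-0.4025,0,-0.0153,0.087],[0.71,-0.4025,0,-0.0153,0.087]]}' 20; python3 steer.py '{"plan": [[0,0,0,0,0.087],[0,0,0,0,0.087],[0,0,0.075,0,0.087],[0,0,0.075,0,0.087],[0,0,0.075,0,0.087],[0,0,0.075,0,0.087]]}'; python3 d.py .4475 .253 .07 101
python3 - <<'E'
from h import *
a=shot('top','t2.png')['color'];cv2.imwrite('pics/t2c.png',cv2.resize(a[130:260,200:460],None,fx=3,fy=3,interpolation=2))
E
```

```text
time_s: 7.05
tool_pos: [0.4417, 0.2548, 0.2001]
tool_rot: [-180.0, 0.0, 101.1]
force: [0.6, 1.3, 0.7]
grip_width: 0.0871
grasp_force: 0.0
time_s: 7.55
tool_pos: [0.4449, 0.2518, 0.1708]
tool_rot: [-180.0, -0.0, 100.9]
force: [-0.0, -0.8, 0.9]
grip_width: 0.0871
grasp_force: 0.0
goal (0.4475, 0.253, 0.07, 101.0) -> dx dy dz turn [ 0.0007  0.0028  0.1008 -0.1269]
now [0.4449 0.2518 0.1708] [-180.    -0.   100.9] q [ 15.   9. -51. 106.   7.  68. -27.] 7.55 0.08708206835498755 0.0 [-0.  -0.8  0.9]
```

View pics/t2c.png

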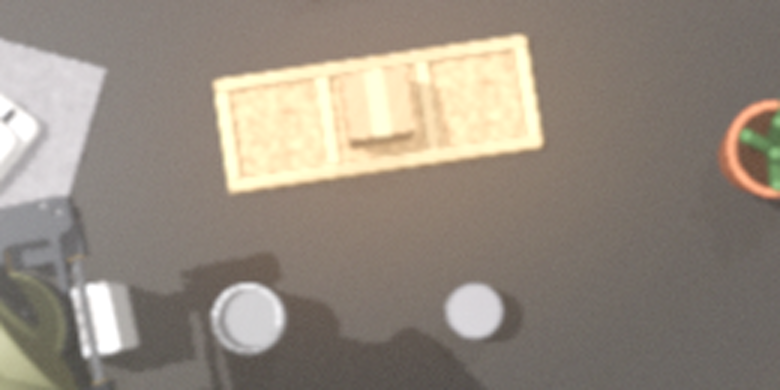

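The carton stands in the middle bay, top centred near crop (378,103), roughly px (326,164). The gripper is over the speaker, whose near edge shows at crop (110,318). Descending.

Converted, 0.1 m / 0.4 = 0.25, 0.085 m / 0.4 = 0.2125.

```bash
python3 - <<'E'
from h import *
c=shot('top');print(onz(c,200+378/3,130+103/3,.072))
E
python3 steer.py '{"plan": [[0,0.0075,0.075,0,0.087],[0,0.0075,0.15,0,0.087],[0,0.0075,0.2125,0,0.087],[0,0.0075,0.25,0,0.087],[0,0.0075,0.25,0,0.087],[0,0.0075,0.25,0,0.087],[0,0.0075,0.25,0,0.087]]}'; python3 d.py .4475 .253 .07 101
```

```text
[ 0.63907127 -0.00972446  0.072     ]
time_s: 8.23
tool_pos: [0.4484, 0.2538, 0.0721]
tool_rot: [179.9, -0.0, 101.0]
force: [0.5, 0.5, 0.5]
grip_width: 0.087
grasp_force: 0.0
goal (0.4475, 0.253, 0.07, 101.0) -> dx dy dz turn [-0.0006 -0.001   0.0021 -0.0493]
now [0.4484 0.2538 0.0721] [179.9  -0.  101. ] q [ 12.  17. -49. 112.  15.  58. -33.] 8.2333 0.0869776650324612 0.0 [0.5 0.5 0.5]
```

Converted, 0.002 m / 0.4 = 0.005.

```bash
python3 steer.py '{"plan": [[0,0,0.005,0,0.04],[0,0,0.005,0,0.04],[0,0,0.005,0,0.04],[0,0,0.005,0,0.04],[0,0,0.005,0,0.04],[0,0,0.005,0,0.04]]}' 25; python3 d.py .4475 .253 .07 101; python3 steer.py '{"plan": [[0,0,-0.075,0,0.04],[0,0,-0.15,0,0.04],[0,0,-0.225,0,0.04],[0,0,-0.3,0,0.04],[0,0,-0.375,0,0.04],[0,0,-0.4,0,0.04],[0,0,-0.4,0,0.04]]}';python3 d.py .652 -.105 .22 97.3
```

```text
time_s: 8.73
tool_pos: [0.4476, 0.2532, 0.0688]
tool_rot: [180.0, 0.0, 101.0]
force: [1.4, -1.8, 1.2]
grip_width: 0.0602
grasp_force: 24.9
goal (0.4475, 0.253, 0.07, 101.0) -> dx dy dz turn [-0.0002 -0.0001 -0.0012 -0.0378]
now [0.4476 0.2532 0.0688] [180.   0. 101.] q [ 11.  17. -49. 112.  15.  58. -34.] 8.7333 0.06016474935730639 24.913101503625512 [ 1.4 -1.8  1.2]
time_s: 9.32
tool_pos: [0.4483, 0.2538, 0.2304]
tool_rot: [179.8, -0.0, 101.0]
force: [-0.1, 1.4, -3.8]
grip_width: 0.0597
grasp_force: 24.9
goal (0.652, -0.105, 0.22, 97.3) -> dx dy dz turn [-0.391   0.1318  0.0104  3.6552]
now [0.4483 0.2538 0.2304] [179.8  -0.  101. ] q [ 17.   6. -52. 102.   5.  75. -25.] 9.3167 0.059730199216796 24.914254881441593 [-0.1  1.4 -3.8]
```

Converted, -0.24 m / 0.4 = -0.6, -0.21 m / 0.4 = -0.525, 3 degrees / 229.1831 = 0.0131.

```bash
python3 steer.py '{"plan": [[-0.075,0.025,0,0,0.04],[-0.15,0.05,0,0,0.04],[-0.225,0.075,0,0.0022,0.04],[-0.3,0.1,0,0.0044,0.04],[-0.375,0.125,0,0.0065,0.04],[-0.45,0.15,0,0.0087,0.04],[-0.525,0.175,0,0.0109,0.04],[-0.6,0.2,0,0.0131,0.04]]}';python3 steer.py '{"plan": [[-0.075,0.025,0,0,0.04],[-0.15,0.05,0,0,0.04],[-0.225,0.075,0,0,0.04],[-0.3,0.1,0,0.0031,0.04],[-0.3625,0.12,0,0.0031,0.04],[-0.375,0.13,0,0.0031,0.04],[-0.375,0.13,0,0.0031,0.04],[-0.375,0.13,0,0.0031,0.04]]}'; python3 d.py .652 -.105 .075 97.3
```

```text
time_s: 9.98
tool_pos: [0.5705, 0.031, 0.225]
tool_rot: [-179.7, -0.0, 97.9]
force: [1.1, -0.0, -2.6]
grip_width: 0.0602
grasp_force: 24.9
time_s: 10.65
tool_pos: [0.6425, -0.1077, 0.2253]
tool_rot: [-179.7, -0.2, 97.3]
force: [0.3, 1.3, -3.7]
grip_width: 0.0601
grasp_force: 24.9
goal (0.652, -0.105, 0.075, 97.3) -> dx dy dz turn [ 0.0014  0.0098  0.1503 -0.0172]
now [ 0.6425 -0.1077  0.2253] [-179.7   -0.2   97.3] q [ 34.  23. -36.  83.  13.  79.   5.] 10.65 0.06009714975465013 24.91450319532305 [ 0.3  1.3 -3.7]
```

Converted, 0.135 m / 0.4 = 0.3375, 0.08 m / 0.4 = 0.2.

```bash
python3 steer.py '{"plan": [[0.0025,0.0225,0.05,0,0.04],[0.0025,0.0225,0.125,0,0.04],[0.0025,0.0225,0.2,0,0.04],[0.0025,0.0225,0.275,0,0.04],[0.0025,0.0225,0.325,0,0.04],[0.0025,0.0225,0.3375,0,0.04],[0.0025,0.0225,0.3375,0,0.04]]}'; python3 d.py .652 -.105 .075 97.3
```

```text
time_s: 11.23
tool_pos: [0.6504, -0.1043, 0.0911]
tool_rot: [-179.7, -0.1, 97.4]
force: [-0.4, -1.1, -3.1]
grip_width: 0.0598
grasp_force: 24.9
goal (0.652, -0.105, 0.075, 97.3) -> dx dy dz turn [-0.0009  0.0015  0.0161  0.1128]
now [ 0.6504 -0.1043  0.0911] [-1.797e+02 -1.000e-01  9.740e+01] q [ 33.  30. -34.  90.  18.  66.   2.] 11.2333 0.059835753506836925 24.91431742440909 [-0.4 -1.1 -3.1]
```

Converted, 0.018 m / 0.4 = 0.045, 0.017 m / 0.4 = 0.0425.

```bash
python3 steer.py '{"plan": [[0,0.0025,0.02,0,0.04],[0,0.0025,0.035,0,0.04],[0,0.0025,0.0425,0,0.04],[0,0.0025,0.045,0,0.04],[0,0.0025,0.045,0,0.04]]}'; python3 d.py .652 -.105 .074 97.3
```

```text
time_s: 11.65
tool_pos: [0.6536, -0.1065, 0.0758]
tool_rot: [180.0, 0.0, 97.3]
force: [-0.5, 0.1, -2.9]
grip_width: 0.0599
grasp_force: 24.9
goal (0.652, -0.105, 0.074, 97.3) -> dx dy dz turn [ 0.0017 -0.0014  0.0018 -0.0429]
now [ 0.6536 -0.1065  0.0758] [180.    0.   97.3] q [ 32.  31. -34.  90.  18.  64.   2.] 11.65 0.05991679581122409 24.914246981497854 [-0.5  0.1 -2.9]
```

Converted, 0.003 m / 0.4 = 0.0075, 0.002 m / 0.4 = 0.005.

```bash
python3 steer.py '{"plan": [[0.0025,-0.0025,0.005,0,0.04],[0.0025,-0.0025,0.0075,0,0.04],[0.0025,-0.0025,0.0075,0,0.04]]}'; python3 steer.py '{"plan": [[0,0,0,0,0.065],[0,0,0,0,0.087],[0,0,0,0,0.087],[0,0,0,0,0.087],[0,0,-0.075,0,0.087],[0,0,-0.15,0,0.087],[0,0,-0.225,0,0.087],[0,0,-0.3,0,0.087]]}'; python3 steer.py '{"plan": [[0,0,-0.075,0,0.087],[0,0,-0.1,0,0.087],[0,0,-0.1,0,0.087]]}';  python3 d.py .4488 .1097 .2 94
```

```text
time_s: 11.9
tool_pos: [0.6529, -0.1056, 0.0739]
tool_rot: [179.9, 0.0, 97.3]
force: [-0.6, -1.2, 2.7]
grip_width: 0.0598
grasp_force: 24.9
time_s: 12.57
tool_pos: [0.6522, -0.1053, 0.1937]
tool_rot: [-180.0, -0.0, 97.3]
force: [0.8, -0.1, 0.6]
grip_width: 0.0867
grasp_force: 0.0
time_s: 12.82
tool_pos: [0.6542, -0.1053, 0.2362]
tool_rot: [179.6, 0.1, 97.3]
force: [0.4, 0.3, -0.5]
grip_width: 0.0869
grasp_force: 0.0
goal (0.4488, 0.1097, 0.2, 94.0) -> dx dy dz turn [ 0.2393 -0.1766  0.0362  3.2669]
now [ 0.6542 -0.1053  0.2362] [1.796e+02 1.000e-01 9.730e+01] q [ 34.  24. -36.  81.  14.  80.   5.] 12.8167 0.08688734699367338 0.0 [ 0.4  0.3 -0.5]
```

Converted, 0.239 m / 0.4 = 0.5975, -0.177 m / 0.4 = -0.4425.

```bash
python3 steer.py '{"plan": [[0.5975,-0.4425,0.09,0,0.087],[0.5975,-0.4425,0.09,0,0.087],[0.5975,-0.4425,0.09,0,0.087],[0.5975,-0.4425,0.09,0,0.087],[0.5975,-0.4425,0.09,0,0.087],[0.5975,-0.4425,0.09,0,0.087],[0.5975,-0.4425,0.09,0,0.087],[0.5975,-0.4425,0.09,0,0.087]]}' 15; python3 steer.py '{"plan": [[0,0,0,0,0.087],[0,0,0,0,0.087],[0,0,0.075,0,0.087],[0,0,0.075,0,0.087],[0,0,0.075,0,0.087],[0,0,0.075,0,0.087]]}'; python3 d.py .4488 .1097 .062 97.3
```

```text
time_s: 13.48
tool_pos: [0.4406, 0.114, 0.1938]
tool_rot: [-179.7, 0.0, 97.7]
force: [0.0, -0.6, 0.4]
grip_width: 0.087
grasp_force: 0.0
time_s: 13.98
tool_pos: [0.4474, 0.1084, 0.1668]
tool_rot: [-180.0, -0.1, 97.2]
force: [-0.6, 0.2, 0.3]
grip_width: 0.087
grasp_force: 0.0
goal (0.4488, 0.1097, 0.062, 97.3) -> dx dy dz turn [ 0.0011  0.0016  0.1048 -0.1392]
now [0.4474 0.1084 0.1668] [-1.80e+02 -1.00e-01  9.72e+01] q [ 30.  -0. -46. 113.  -0.  67.  -9.] 13.9833 0.08698318060379583 0.0 [-0.6  0.2  0.3]
```

Converted, 0.105 m / 0.4 = 0.2625, 0.09 m / 0.4 = 0.225.

```bash
python3 steer.py '{"plan": [[0.0025,0.0025,0.075,0,0.087],[0.0025,0.0025,0.15,0,0.087],[0.0025,0.0025,0.225,0,0.087],[0.0025,0.0025,0.2625,0,0.087],[0.0025,0.0025,0.2625,0,0.087],[0.0025,0.0025,0.2625,0,0.087],[0.0025,0.0025,0.2625,0,0.087]]}'; python3 d.py .4488 .1097 .062 97.3; python3 steer.py '{"plan": [[0,0,0,0,0.04],[0,0,0,0,0.04],[0,0,0,0,0.04],[0,0,0,0,0.04],[0,0,0,0,0.04],[0,0,0,0,0.04]]}'; python3 d.py .4488 .1097 .062 97.3
```

```text
time_s: 14.57
tool_pos: [0.4491, 0.1105, 0.0632]
tool_rot: [179.8, -0.0, 97.2]
force: [-0.3, 0.0, 0.3]
grip_width: 0.0869
grasp_force: 0.0
goal (0.4488, 0.1097, 0.062, 97.3) -> dx dy dz turn [-0.0007 -0.0004  0.0012 -0.0703]
now [0.4491 0.1105 0.0632] [179.8  -0.   97.2] q [ 27.   9. -47. 119.   8.  55. -17.] 14.5667 0.0868989205779162 0.0 [-0.3  0.   0.3]
time_s: 15.07
tool_pos: [0.4478, 0.1103, 0.0619]
tool_rot: [180.0, 0.0, 97.3]
force: [-0.7, -0.6, 1.5]
grip_width: 0.0604
grasp_force: 15.0
goal (0.4488, 0.1097, 0.062, 97.3) -> dx dy dz turn [-0.0007  0.0009 -0.0001 -0.0332]
now [0.4478 0.1103 0.0619] [180.    0.   97.3] q [ 27.   9. -47. 119.   8.  55. -17.] 15.0667 0.06037052486161336 14.999593839056615 [-0.7 -0.6  1.5]
```

Converted, -0.1 m / 0.4 = -0.25, -0.09 m / 0.4 = -0.225.

```bash
python3 steer.py '{"plan": [[0,0,-0.075,0,0.04],[0,0,-0.15,0,0.04],[0,0,-0.225,0,0.04],[0,0,-0.25,0,0.04],[0,0,-0.25,0,0.04]]}'; python3 d.py .628 .085 .16 97.3; python3 steer.py '{"plan": [[0,0.075,0,0,0.04],[-0.025,0.15,0,0,0.04],[-0.05,0.225,0,0,0.04],[-0.075,0.3,0,0,0.04],[-0.1,0.375,0,0,0.04],[-0.1175,0.4375,0,0,0.04],[-0.1175,0.4375,0,0,0.04],[-0.1175,0.4375,0,0,0.04]]}'; python3 d.py .628 .085 .067 97.3
```

```text
time_s: 15.48
tool_pos: [0.4492, 0.1106, 0.1638]
tool_rot: [179.7, 0.1, 97.2]
force: [-0.5, -0.2, -1.7]
grip_width: 0.0602
grasp_force: 15.0
goal (0.628, 0.085, 0.16, 97.3) -> dx dy dz turn [-0.0479  0.1742  0.0038 -0.0548]
now [0.4492 0.1106 0.1638] [1.797e+02 1.000e-01 9.720e+01] q [ 31.   0. -47. 113.   0.  67.  -9.] 15.4833 0.06024057652386226 14.999391064229712 [-0.5 -0.2 -1.7]
time_s: 16.15
tool_pos: [0.6264, 0.0854, 0.1579]
tool_rot: [-179.7, -0.1, 97.2]
force: [-1.5, 0.2, -1.7]
grip_width: 0.0602
grasp_force: 15.0
goal (0.628, 0.085, 0.067, 97.3) -> dx dy dz turn [-0.0006  0.0016  0.0909 -0.0881]
now [0.6264 0.0854 0.1579] [-1.797e+02 -1.000e-01  9.720e+01] q [ 24.  25. -44.  90.  18.  72. -16.] 16.15 0.06020801229914656 14.999778914316266 [-1.5  0.2 -1.7]
```

Converted, 0.088 m / 0.4 = 0.22, 0.085 m / 0.4 = 0.2125.

```bash
python3 steer.py '{"plan": [[0,0.0025,0.05,0,0.04],[0,0.0025,0.125,0,0.04],[0,0.0025,0.1875,0,0.04],[0,0.0025,0.2125,0,0.04],[0,0.0025,0.22,0,0.04],[0,0.0025,0.22,0,0.04],[0,0.0025,0.22,0,0.04]]}'; python3 d.py .628 .085 .0665 97.3
```

```text
time_s: 16.73
tool_pos: [0.6284, 0.0865, 0.0747]
tool_rot: [179.9, -0.0, 97.3]
force: [0.4, -0.0, -0.5]
grip_width: 0.0604
grasp_force: 15.0
goal (0.628, 0.085, 0.0665, 97.3) -> dx dy dz turn [-0.0014 -0.0006  0.0082 -0.0085]
now [0.6284 0.0865 0.0747] [179.9  -0.   97.3] q [ 22.  30. -42.  95.  21.  64. -18.] 16.7333 0.060412864062164846 14.999721548811067 [ 0.4 -0.  -0.5]
```

Converted, 0.006 m / 0.4 = 0.015, 0.004 m / 0.4 = 0.01.

```bash
python3 steer.py '{"plan": [[-0.0025,0,0.01,0,0.04],[-0.0025,0,0.015,0,0.04],[-0.0025,0,0.015,0,0.04],[-0.0025,0,0.015,0,0.04]]}'; python3 d.py .628 .085 .0665 97.3
```

```text
time_s: 17.07
tool_pos: [0.6283, 0.0849, 0.0679]
tool_rot: [180.0, 0.0, 97.3]
force: [1.1, -0.7, -2.0]
grip_width: 0.0604
grasp_force: 15.0
goal (0.628, 0.085, 0.0665, 97.3) -> dx dy dz turn [ 0.0002 -0.0003  0.0014 -0.0471]
now [0.6283 0.0849 0.0679] [180.    0.   97.3] q [ 22.  30. -41.  95.  22.  63. -18.] 17.0667 0.06035471521648059 14.999725592315372 [ 1.1 -0.7 -2. ]
```

Converted, 0.002 m / 0.4 = 0.005, 0.001 m / 0.4 = 0.0025.

```bash
python3 steer.py '{"plan": [[0,0,0.0025,0,0.04],[0,0,0.005,0,0.04],[0,0,0.005,0,0.04]]}'; python3 steer.py '{"plan": [[0,0,0,0,0.065],[0,0,0,0,0.087],[0,0,0,0,0.087],[0,0,0,0,0.087],[0,0,-0.075,0,0.087],[0,0,-0.15,0,0.087],[0,0,-0.225,0,0.087],[0,0,-0.25,0,0.087]]}';  python3 d.py .4515 -.0941 .167 90
```

```text
time_s: 17.32
tool_pos: [0.6286, 0.085, 0.067]
tool_rot: [180.0, 0.0, 97.3]
force: [-2.7, -1.0, 4.9]
grip_width: 0.0602
grasp_force: 15.0
time_s: 17.98
tool_pos: [0.6303, 0.0859, 0.1703]
tool_rot: [179.6, -0.0, 97.3]
force: [0.1, 0.3, 0.8]
grip_width: 0.0866
grasp_force: 0.0
goal (0.4515, -0.0941, 0.167, 90.0) -> dx dy dz turn [-1.5590e-01 -2.0010e-01  3.3000e-03  7.2775e+00]
now [0.6303 0.0859 0.1703] [179.6  -0.   97.3] q [ 24.  25. -44.  89.  18.  73. -15.] 17.9833 0.08660330184545681 0.0 [0.1 0.3 0.8]
```

Converted, -0.2 m / 0.4 = -0.5, -0.156 m / 0.4 = -0.39.

```bash
python3 steer.py '{"plan": [[-0.39,-0.5,0,0,0.087],[-0.39,-0.5,0,0,0.087],[-0.39,-0.5,0,0,0.087],[-0.39,-0.5,0,0,0.087],[-0.39,-0.5,0,0,0.087],[-0.39,-0.5,0,0,0.087],[-0.39,-0.5,0,0,0.087],[-0.39,-0.5,0,0,0.087]]}' 10; python3 steer.py '{"plan": [[0,0,0.1,0,0.087],[0,0,0.175,0,0.087],[0,0,0.175,0,0.087],[0,0,0.175,0,0.087]]}'; python3 d.py .4515 -.0941 .042 97.3
python3 - <<'E'
from h import *
a=shot('side')['color'];cv2.imwrite('pics/s3.png',cv2.resize(a[100:300,200:460],None,fx=3,fy=3,interpolation=2))
E
```

```text
time_s: 18.65
tool_pos: [0.4476, -0.0978, 0.1653]
tool_rot: [-179.9, 0.1, 96.9]
force: [0.6, 1.2, -0.3]
grip_width: 0.087
grasp_force: 0.0
time_s: 18.98
tool_pos: [0.4492, -0.0931, 0.0947]
tool_rot: [-179.9, -0.2, 97.4]
force: [0.2, -0.0, 0.9]
grip_width: 0.0872
grasp_force: 0.0
goal (0.4515, -0.0941, 0.042, 97.3) -> dx dy dz turn [-0.0013  0.0022  0.0527  0.1208]
now [ 0.4492 -0.0931  0.0947] [-179.9   -0.2   97.4] q [ 49.   5. -42. 118.   4.  59.  13.] 18.9833 0.0871649478471358 0.0 [ 0.2 -0.   0.9]
```

View pics/s3.png

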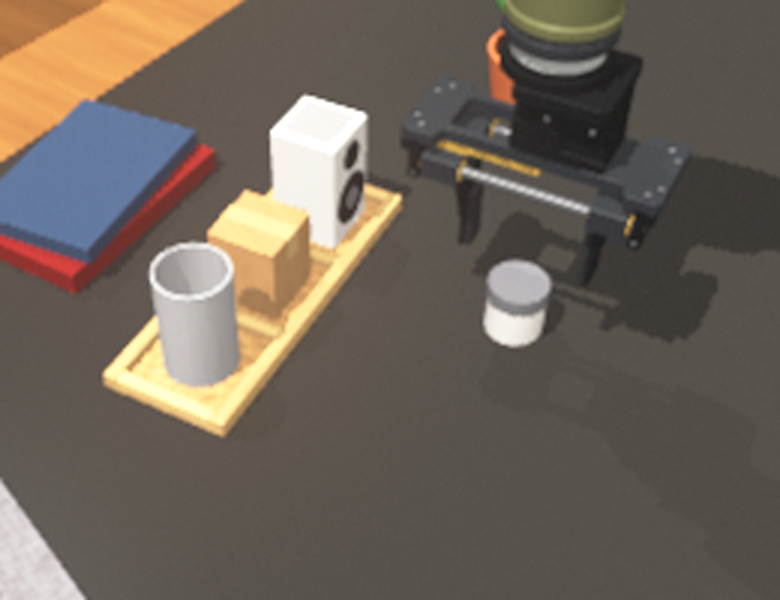

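The tumbler (crop (195,310)), carton (260,255) and speaker (320,175) stand upright in their bays. The fingers at (470,210) and (592,250) straddle the jar at (517,300).

Converted, 0.053 m / 0.4 = 0.1325, 0.05 m / 0.4 = 0.125.

```bash
python3 steer.py '{"plan": [[-0.0025,0.005,0.075,0,0.087],[-0.0025,0.005,0.125,0,0.087],[-0.0025,0.005,0.1325,0,0.087],[-0.0025,0.005,0.1325,0,0.087],[-0.0025,0.005,0.1325,0,0.087]]}'; python3 d.py .4515 -.0941 .042 97.3; python3 steer.py '{"plan": [[0,0,0.0025,0,0.03],[0,0,0.0025,0,0.03],[0,0,0.0025,0,0.03],[0,0,0.0025,0,0.03],[0,0,0.0025,0,0.03],[0,0,0.0025,0,0.03],[0,0,0.0025,0,0.03],[0,0,0.0025,0,0.03]]}'; python3 d.py .4515 -.0941 .042 97.3
```

```text
time_s: 19.45
tool_pos: [0.4532, -0.0957, 0.0443]
tool_rot: [179.9, 0.1, 97.3]
force: [0.1, 0.6, -0.2]
grip_width: 0.087
grasp_force: 0.0
goal (0.4515, -0.0941, 0.042, 97.3) -> dx dy dz turn [ 0.0018 -0.0015  0.0023 -0.0065]
now [ 0.4532 -0.0957  0.0443] [1.799e+02 1.000e-01 9.730e+01] q [ 48.  11. -41. 120.   9.  52.   9.] 19.45 0.08702590935256514 0.0 [ 0.1  0.6 -0.2]
time_s: 20.12
tool_pos: [0.4516, -0.0959, 0.0416]
tool_rot: [180.0, 0.0, 97.3]
force: [-0.2, -1.5, 1.9]
grip_width: 0.0491
grasp_force: 10.0
goal (0.4515, -0.0941, 0.042, 97.3) -> dx dy dz turn [ 0.0018  0.0001 -0.0004 -0.0364]
now [ 0.4516 -0.0959  0.0416] [180.    0.   97.3] q [ 47.  11. -41. 120.   9.  52.   9.] 20.1167 0.049076337948022006 10.000096941571428 [-0.2 -1.5  1.9]
```

Converted, -0.145 m / 0.4 = -0.3625, -0.12 m / 0.4 = -0.3.

```bash
python3 steer.py '{"plan": [[0,0,-0.075,0,0.03],[0,0,-0.15,0,0.03],[0,0,-0.225,0,0.03],[0,0,-0.3,0,0.03],[0,0,-0.3625,0,0.03],[0,0,-0.3625,0,0.03],[0,0,-0.3625,0,0.03]]}'; python3 d.py .640 -.010 .187 97.3
```

```text
time_s: 20.7
tool_pos: [0.4524, -0.0961, 0.1877]
tool_rot: [179.9, 0.1, 97.3]
force: [-0.0, 0.9, -0.9]
grip_width: 0.0494
grasp_force: 10.0
goal (0.64, -0.01, 0.187, 97.3) -> dx dy dz turn [ 0.0617  0.197   0.0007 -0.0449]
now [ 0.4524 -0.0961  0.1877] [1.799e+02 1.000e-01 9.730e+01] q [ 51.  -2. -42. 111.  -1.  70.  17.] 20.7 0.04940454178451529 9.999891653865234 [-0.   0.9 -0.9]
```

Converted, 0.197 m / 0.4 = 0.4925, 0.18 m / 0.4 = 0.45.

```bash
python3 steer.py '{"plan": [[0.025,0.075,0,0,0.03],[0.05,0.15,0,0,0.03],[0.075,0.225,0,0,0.03],[0.1,0.3,0,0,0.03],[0.125,0.375,0,0,0.03],[0.15,0.45,0,0,0.03],[0.155,0.4925,0,0,0.03],[0.155,0.4925,0,0,0.03]]}'; python3 steer.py '{"plan": [[0,0,0,0,0.03],[0,0,0,0,0.03],[0,0,0.075,0,0.03],[0,0,0.125,0,0.03],[0,0,0.15,0,0.03],[0,0,0.15,0,0.03],[0,0,0.15,0,0.03]]}'; python3 d.py .640 -.010 .1166 97.3
```

```text
time_s: 21.37
tool_pos: [0.6406, -0.0067, 0.1835]
tool_rot: [-179.9, -0.2, 97.4]
force: [-0.5, -0.8, 0.2]
grip_width: 0.049
grasp_force: 10.0
time_s: 21.95
tool_pos: [0.6385, -0.01, 0.1267]
tool_rot: [-180.0, 0.0, 97.2]
force: [0.4, 0.4, -0.0]
grip_width: 0.0492
grasp_force: 10.0
goal (0.64, -0.01, 0.1166, 97.3) -> dx dy dz turn [-0.0002  0.0015  0.0101 -0.0727]
now [ 0.6385 -0.01    0.1267] [-180.     0.    97.2] q [ 32.  28. -43.  91.  20.  69.  -8.] 21.95 0.049249577823031965 9.999988440624747 [ 0.4  0.4 -0. ]
```

Converted, 0.009 m / 0.4 = 0.0225, 0.008 m / 0.4 = 0.02.

```bash
python3 steer.py '{"plan": [[0,0.0025,0.0125,0,0.03],[0,0.0025,0.02,0,0.03],[0,0.0025,0.0225,0,0.03],[0,0.0025,0.0225,0,0.03],[0,0.0025,0.0225,0,0.03]]}'; python3 d.py .640 -.010 .1166 97.3
```

```text
time_s: 22.37
tool_pos: [0.6403, -0.0092, 0.1179]
tool_rot: [180.0, 0.0, 97.3]
force: [-0.2, 0.7, -0.7]
grip_width: 0.049
grasp_force: 10.0
goal (0.64, -0.01, 0.1166, 97.3) -> dx dy dz turn [-0.0008 -0.0004  0.0013 -0.0309]
now [ 0.6403 -0.0092  0.1179] [180.    0.   97.3] q [ 32.  28. -43.  92.  20.  68.  -9.] 22.3667 0.04902718869237964 10.000002273739028 [-0.2  0.7 -0.7]
```

```bash
python3 - <<'E'
from h import *
a=shot('side')['color'];cv2.imwrite('pics/s4.png',cv2.resize(a[100:300,200:460],None,fx=3,fy=3,interpolation=2))
E
```

```text
(no output)
```

View pics/s4.png

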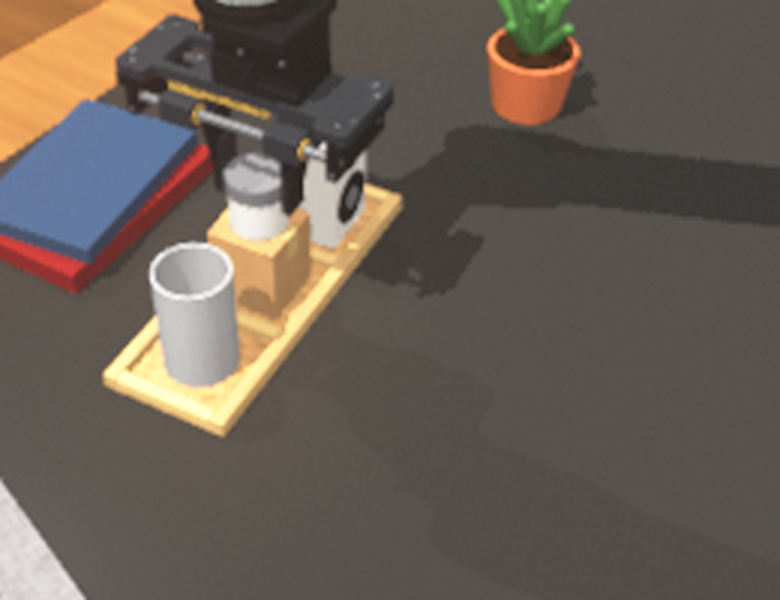

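The jar (crop (258,195)) is centred just above the carton's top. Seating it, releasing and retreating.

The rows are not in the units I measure in: shifts go in shares of 400 mm and turns go in shares of 4 rad. I convert before sending: 0.002 m / 0.4 = 0.005, 0.001 m / 0.4 = 0.0025.

```bash
python3 steer.py '{"plan": [[0,0,0.0025,0,0.03],[0,0,0.005,0,0.03],[0,0,0.005,0,0.03]]}'; python3 steer.py '{"plan": [[0,0,0,0,0.055],[0,0,0,0,0.087],[0,0,0,0,0.087],[0,0,0,0,0.087],[0,0,0,0,0.087],[0,0,-0.075,0,0.087],[0,0,-0.15,0,0.087],[0,0,-0.225,0,0.087]]}'; python3 steer.py '{"plan": [[0,-0.1,-0.05,0,0.087],[0,-0.2,-0.1,0,0.087],[0,-0.3,-0.1,0,0.087],[0.1,-0.375,-0.1,0,0.087],[0.2,-0.4,-0.1,0,0.087],[0.3,-0.4,-0.1,0,0.087],[0.4,-0.4,-0.1,0,0.087],[0.5,-0.4,-0.1,0,0.087]]}'; python3 steer.py '{"plan": [[0,0,0,0,0.087],[0,0,0,0,0.087],[0,0,0,0,0.087]]}'
python3 - <<'E'
from h import *
f=lambda n,s:cv2.resize(shot(n,n+'9.png')['color'][s],None,fx=3,fy=3,interpolation=2)
a=f('top',np.s_[130:220,200:460]);b=f('side',np.s_[110:220,200:460])
cv2.imwrite('pics/end.png',np.vstack([a,b]))
E
```

```text
time_s: 22.67
tool_pos: [0.6404, -0.0092, 0.1167]
tool_rot: [180.0, 0.0, 97.3]
force: [-1.5, 0.5, 4.9]
grip_width: 0.0492
grasp_force: 10.0
time_s: 23.33
tool_pos: [0.6396, -0.0092, 0.206]
tool_rot: [-179.9, -0.0, 97.3]
force: [0.7, 0.3, 0.1]
grip_width: 0.086
grasp_force: 0.0
time_s: 24.0
tool_pos: [0.4558, 0.1662, 0.2459]
tool_rot: [179.9, 0.2, 97.2]
force: [1.8, -0.0, 0.3]
grip_width: 0.087
grasp_force: 0.0
time_s: 24.25
tool_pos: [0.4567, 0.1645, 0.2454]
tool_rot: [-180.0, 0.1, 97.3]
force: [-0.1, -1.2, -0.0]
grip_width: 0.0872
grasp_force: 0.0
```

View pics/end.png

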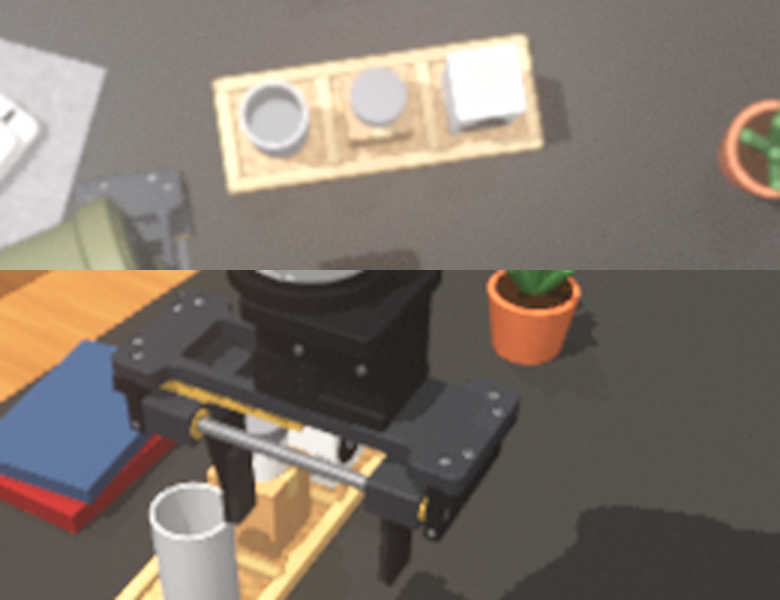

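In the top view, the tumbler rim is at crop (275,118), the lid at (378,97) and the speaker top at (485,85), with the mouse and plant unmoved. A ray check before handing in.

```bash
python3 - <<'E'
from h import *
c=shot('top');a=np.radians(7.3)
for n,u,v,z in(('tumbler',275,118,.1),('jar',378,97,.125),('speaker',485,85,.11)):
    d=onz(c,200+(u-1)/3,130+(v-1)/3,z)-[.640,-.010,0];print(n,np.round([np.cos(a)*d[0]+np.sin(a)*d[1],-np.sin(a)*d[0]+np.cos(a)*d[1]],4))
o=env.get_obs();print(o['time_s'])
print(env.sign_off())
E
```

```text
tumbler [-0.0044  0.0945]
jar [-0.0028  0.003 ]
speaker [-0.0033 -0.0924]
24.4
the job is handed in; nothing more can be done
None
```

The job is handed in at 24.4 s: by my final top-view check the tumbler, jar-on-carton and speaker stand within about 5 mm of their targets, and the mouse and plant show no movement; the sign-off itself returned no verdict.

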